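# Shift the gated manifold selector

## Task

Change over the gas manifold selector, the low flat box with the L-shaped slot: with the fingertips, push its upright pin along the long leg of the slot into the corner, then round the corner and along the short leg until it is fully home at the end. Only push it, gently; do not pinch it or pull it up. Leave the lid lying on the box and everything standing round it where they are, and finish clear of it all.

Things in the scene. Friction and masses are not known exactly. Their poses are not given: they have to be found in the camera images.
- selector: Low flat box fixed to the table, 182 x 162 mm, 22 mm high, grey walls, aluminium cover with an L-shaped slot 19 mm wide. Origin: centre of its underside; x along the long leg from start to corner, y to the left, z up. Pin-centre path in box x, y: long leg (-45, 30) to (45, 30), short leg on to (45, -40) mm. Three hose barbs stick out 22 mm on its +x side.
- selector_pin: Upright round steel pin, 16 mm across, black sleeve, through the slot; its top is 45 mm above the cover. Under the cover a 44 mm foot disc slides on the box's floor and keeps it from coming out. Origin: centre of the foot's underside, on the pin's axis, 6 mm above the table; z up. 1.5 mm play each side, about 0.25 kg, slides with under 3 N, stays where left; no spring or catch.
- slot_start (a point): Start of the long leg: the slot's centre line at the pin's rearmost position, at the height of the cover's top (22 mm above the table). The pin begins here or up to 30 mm towards the corner.
- slot_corner (a point): Corner of the L: where the centre lines of the two legs cross, 90 mm from slot_start, at the height of the cover's top.
- slot_end (a point): End of the short leg: where the pin's axis is when it is home, 70 mm from slot_corner, at the height of the cover's top. The end wall stops the pin about 1.5 mm past it.
- green_lid: Bystander: green jar lid, 56 mm across, 20 mm high, lying loose on the cover plate in the elbow of the L. Origin: centre of its underside.
- vial_left: Bystander: white-capped sample vial, 22 mm across, 57 mm high, standing on the table on the box's -y side. Origin: centre of its underside.
- vial_right: Bystander: second such vial, 22 mm across, 57 mm high, beside the first, nearer the -x end of the box. Origin: centre of its underside.
- tape_blue: Bystander: blue roll of tape lying flat, 62 mm across, 25 mm high, on the table on the box's +y side. Origin: centre of its underside.
- bottle_100: Bystander: small lab bottle with a blue cap, 56 mm across, 99 mm high, farther left. Origin: centre of its underside.
- bead_cup: Bystander: clear cup of yellow beads, 57 mm across, 61 mm high, farther left and back. Origin: centre of its underside.
Things that resemble listed ones, but are neither listed nor needed, are in the scene too. Leave any red look-alike of the selector_pin alone.

How it is judged:
By the outcome, as a careful person would: the job done as asked, in the order asked, and still so for the second after the job is handed in, with the robot touching nothing.
It also fails if it takes over 51 s, if anything falls off the work surface, if the arm or the gripper's body presses on something with over 40 N, if the wrist force passes 120 N, or if a joint passes its speed limit or range.

## Robot

A 7-joint arm with a two-finger parallel gripper is mounted at the origin on a cart in front of the work surface, level with it; the furniture and walls round the work are solid. World frame = base frame: x ahead of the robot, y to its left, z up, the work surface at z = 0. Lengths are in mm, angles in degrees, forces in N, time in s.
With the tool pointing down it reaches from about 400 to 850 mm from the base axis. Payload 4.5 kg.
Tool frame: the origin (TCP) lies at the very end of the fingers, on their centre line; the grasp point (between the pads) lies 19 mm behind it; z points along the fingers, y is the line along which they close (so a half turn about z gives the same grasp; the last joint's range is limited). The gripper opens to 85 mm and grips with 20 to 120 N. Pads are 22 mm wide; open, the fingers measure 114 mm over their backs; the gripper's body (76 mm by 85 mm) begins 54 mm behind the grasp point. The pads swing forward as they close: fully open they stand 13 mm farther back than shut.
Start: joints at [-63.839, 39.483, -11.15, 89.685, 9.013, 51.709, -12.324], TCP at [256.431, 569.998, 231.317] pointing down, gripper open.
Joint ranges: [-172.22, 172.22], [-26.19, 119.32], [-84.43, 86.54], [7.71, 146.69], [-57.33, 237.33], [2.42, 119.75], [-152.13, 152.13]. Speed limits (degrees/s): [147.25, 147.25, 180, 180, 180, 180, 180].

## Interface

Orientations are given as a 3x3 rotation matrix whose columns are the frame's x, y, z axes.
In Python, from plant import * gives the robot as it stands. The module is installed in compiled form; this text tells all that it offers.
- The arm moves only by the shell command python3 -m handwheel 'ROWS'. ROWS is JSON, a list of rows, each a list of 3 entries, a list of its own where there are three numbers: the shift along the tool's x, y, z normalised to -1 to 1, where 1 is 10 cm, then the turn about the tool's z normalised to -1 to 1, where 1 is 180 degrees, then the closure in counts, from 0 (fully open) to 255 (shut). A call has 1 to 12 rows; each row is the pose to reach, as a shift and turn from the pose commanded when the call began, along the tool's axes at that moment, turning the shorter way round; what a row does not reach only later rows make up. A row lasts 1/8 s, in which the tool goes at most 62.5 mm and 10.7 degrees, less where a joint would pass 70% of its speed; a pose out of reach is approached as far as the arm can. A call with a number of a shift or a turn outside -1 to 1 is refused whole. A call with a gripper value outside its range is refused whole. The fingers move at their own pace and stop on an object; the grip force is fixed at half the most. Time passes only in rows, so rows that repeat a pose let the fingers close. It gives the time, the measured TCP pose, the force, the opening and the grip force at its end, in the units of the state.
- read_state(): the state, without advancing time (a new reading comes with each control period).
- read_camera(name): name is "scene" or "top" or "wrist"; returns (picture, depth): 420x560x3 uint8, red, green, blue; 420x560 float32, mm along the optical axis (not along the pixel's ray), 0 where there is no reading.
- get_calibration(name): a dict with "fx", "fy", "cx", "cy" (pixels), "position" and "rotation" of the camera in the world. Camera axes: x right, y down, z forward; pixel columns grow to the right and rows downward; lengths in mm; the calibration is good to about 2 mm. A picture is of the moment at which its call begins: read the wrist's pose just before it. get_calibration takes no time and is no camera call; for the wrist camera it gives the pose at the moment of the call.
- sign_off(): hands the job in; it is judged then, once.
The state is a dict: "time": time; "joint_positions": joint angles; "qvel": joint speeds; "joint_efforts": joint torques, N m; "position": TCP position; "eef_rot": TCP orientation; "contact_force": force on the tool from outside, world axes, zero at the start; "moment": the same for the moment, N m; "gripper_width": finger opening in mm; "grasp_force": force on a finger pad.
Only numpy, scipy, OpenCV 4.12 (cv2) and the standard library are available. Lean on these libraries where they do the work, as an engineer would, in place of code of your own. Each camera call takes 0.05 s, during which the arm holds its last target. There are 200 camera calls.

## Working session

There is one attempt and no reset: what is moved stays moved. The work goes in short steps, Python scripts to look and compute and a shell command to move; the robot and the scene stay as the last step left them, time stands still between calls to the robot, and variables do not carry over. Pictures are saved under pics/ and viewed, at most 12 in all, crops included, and the job is handed in when it is done.

```bash
mkdir -p pics; python3 - <<'E'
from plant import *
import cv2,numpy as np
s=read_state();print(s['time'],s['position'],np.round(s['eef_rot'],3).tolist(),s['contact_force'],s['gripper_width'])
for n in("scene","top"):
    p,d=read_camera(n);np.savez(f'{n}0.npz',p=p,d=d);cv2.imwrite(f'pics/{n}0.png',p[:,:,::-1]);c=get_calibration(n)
    print(n,c['fx'],c['fy'],c['cx'],c['cy'],np.round(c['position'],1),np.round(c['rotation'],4).tolist())
E
```

```text
0.0 [256.23785892 569.35156049 230.47643514] [[-0.912, 0.41, -0.001], [0.41, 0.912, -0.002], [-0.0, -0.002, -1.0]] [-0.87145115 -0.81123084  1.12894611] 85.0896294460394
scene 418.30303220269093 418.30303220269093 274.06388300758334 201.17045060554227 [  68.6 -279.9  652.5] [[0.7678, -0.4185, 0.4851], [-0.6407, -0.5044, 0.5788], [0.0025, -0.7552, -0.6554]]
top 518.8322271759921 518.8322271759921 278.03646980390846 206.43563565766007 [ 431.4  267.1 1303.3] [[0.0024, -0.9979, 0.0651], [-0.9999, -0.0032, -0.0114], [0.0116, -0.065, -0.9978]]
```

View pics/scene0.png

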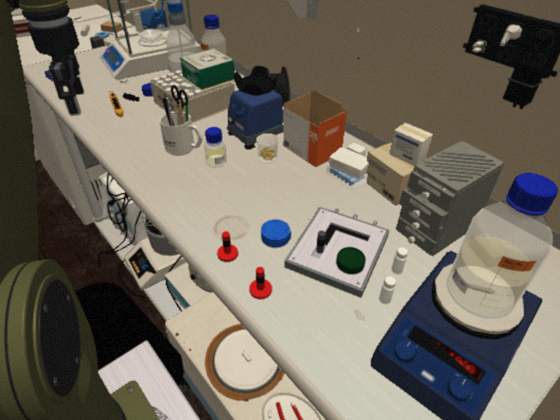

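View pics/top0.png

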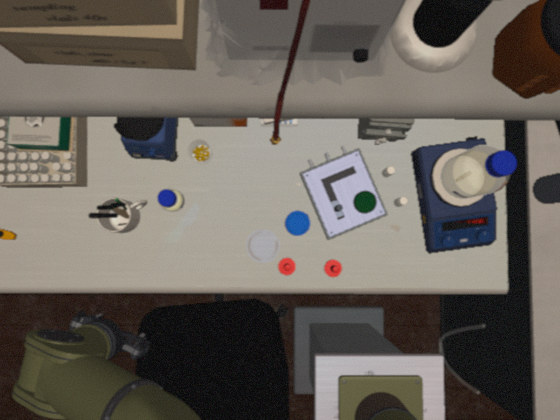

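The black-sleeved pin is at top (338,208) and scene (322,238), in the aluminium box's slot. The red pins at top (287,266) and (333,268) stand on the table outside the box, so they are the look-alikes. Next I'll make an enlarged crop to confirm this and measure the cover.

```bash
cat > h.py <<'E'
import numpy as np,cv2
from plant import *
def ray(c,uv,z):
    uv=np.atleast_2d(uv).astype(float);d=np.c_[(uv[:,0]-c['cx'])/c['fx'],(uv[:,1]-c['cy'])/c['fy'],np.ones(len(uv))]@np.array(c['rotation']).T
    o=np.array(c['position']);return o+d*((z-o[2])/d[:,2])[:,None]
def proj(c,P):
    q=(np.atleast_2d(P)-np.array(c['position']))@np.array(c['rotation']);return np.c_[c['fx']*q[:,0]/q[:,2]+c['cx'],c['fy']*q[:,1]/q[:,2]+c['cy']]
E
python3 - <<'E'
from h import *
f=np.load('top0.npz');p=f['p'];c=get_calibration('top')
a=cv2.resize(p[140:290,255:415],None,fx=3.7,fy=3.7,interpolation=cv2.INTER_CUBIC)
f2=np.load('scene0.npz')['p'][195:305,210:420]
cv2.imwrite('pics/crop0.png',a[:,:,::-1])
hsv=cv2.cvtColor(p,cv2.COLOR_RGB2HSV)
print(p[225,345],p[165,310],p[240,290],p[195,330])
g=cv2.inRange(p,(150,150,175),(235,235,255))
b=p[...,2].astype(int)-p[...,0]
m=((b>8)&(p[...,2]>130)).astype(np.uint8);m[:, :295]=0;m[:,390:]=0;m[:145]=0;m[245:]=0
m=cv2.morphologyEx(m,cv2.MORPH_OPEN,np.ones((3,3)))
cs,_=cv2.findContours(m,0,1);k=max(cs,key=cv2.contourArea);r=cv2.minAreaRect(k);bx=cv2.boxPoints(r);print(r,bx.tolist());print(ray(c,bx,22).round(1).tolist(), ray(c,[r[0],(338,208)],22).round(1))
E
```

```text
[183 182 203] [136 134 131] [170 164 152] [67 63 61]
((343.5811767578125, 193.25531005859375), (69.4136962890625, 61.50703811645508), 67.16634368896484) [[301.7694091796875, 173.20236206054688], [358.45648193359375, 149.33413696289062], [385.3929443359375, 213.30825805664062], [328.70587158203125, 237.17648315429688]]
[[598.0, 193.7, 22.0], [658.5, 52.0, 22.0], [498.8, -13.7, 22.0], [439.3, 127.2, 22.0]] [[548.3  89.8  22. ]
 [511.6 103.9  22. ]]
```

View pics/crop0.png

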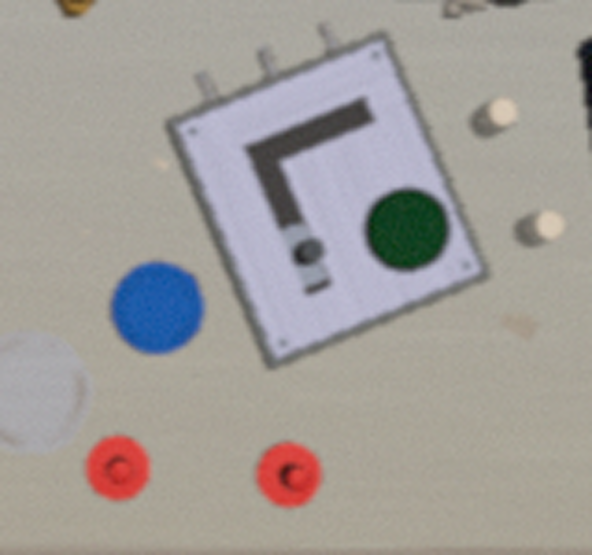

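The crop confirms it: the black-sleeved pin sits in the slot at crop (308,251), and the two red pins at (118,467) and (290,475) are on the table, so they're not candidates. The barbs mark +x at the top. Before moving, I'll check heights along the path.

```bash
python3 - <<'E'
from h import *
c=get_calibration('top');d=np.load('top0.npz')['d']
v,u=np.mgrid[0:420,0:560];R=np.array(c['rotation']);D=np.dstack([(u-c['cx'])/c['fx'],(v-c['cy'])/c['fy'],np.ones(u.shape)])*d[...,None]
P=D@R.T+np.array(c['position'])
for uv in[(275,140),(282,100),(290,60),(390,130),(390,112),(450,200),(466,175),(350,112),(200,105),(338,207),(365,202),(168,198)]:print(uv,P[uv[1],uv[0]].round())
E
python3 -m handwheel '[[[-0.5,-0.42,0],0,0],[[-1,-0.85,0],0,120],[[-1,-0.85,0],0,255]]'
```

```text
(275, 140) [558. 264. 656.]
(282, 100) [596. 256. 702.]
(290, 60) [613. 250. 791.]
(390, 130) [681.   1. 146.]
(390, 112) [592. 120. 663.]
(450, 200) [ 526. -148.  102.]
(466, 175) [ 566. -132.  247.]
(350, 112) [592. 170. 662.]
(200, 105) [598. 357. 669.]
(338, 207) [511. 109.  64.]
(365, 202) [526.  40.  38.]
(168, 198) [529. 509. 100.]
time: 0.48
position: [315.9, 445.4, 230.8]
eef_rot: [[-0.909, 0.417, 0.001], [0.417, 0.909, -0.006], [-0.003, -0.005, -1.0]]
contact_force: [0.3, 1.0, 0.5]
gripper_width: 51.6
grasp_force: 0.0
```

```bash
python3 -m handwheel '[[[-0.5,-0.42,0],0,255],[[-1,-0.84,0],0,255],[[-1,-0.84,0],0,255]]' | head -2;  python3 -m handwheel '[[[-0.5,-0.42,0],0,255],[[-1,-0.84,0],0,255],[[-1,-0.84,0],0,255]]' | head -2
python3 -m handwheel '[[[-0.3,-0.25,0],0.06,255],[[-0.6,-0.5,0],0.12,255],[[-1,-0.84,0],0.18,255],[[-1,-0.84,0],0.24,255],[[-1,-0.84,0],0.24,255],[[-1,-0.84,0],0.24,255]]'
python3 - <<'E'
from h import *
c=get_calibration('wrist');p,d=read_camera('wrist');np.savez('w1.npz',p=p,d=d,**c);cv2.imwrite('pics/w1.png',p[:,:,::-1]);print(c)
E
```

```text
time: 0.85
position: [371.7, 328.9, 231.0]
time: 1.23
position: [428.1, 212.3, 231.0]
time: 1.98
position: [482.6, 100.9, 231.2]
eef_rot: [[-0.39, 0.921, -0.0], [0.921, 0.39, 0.001], [0.001, 0.0, -1.0]]
contact_force: [0.0, -0.2, -0.8]
gripper_width: -0.0
grasp_force: 0.0
{'fx': 306.61891715493715, 'fy': 306.61891715493715, 'cx': 279.9372554738021, 'cy': 201.412704401918, 'position': array([453.9925229 , 164.82500557, 372.27628244]), 'rotation': array([[ 9.20772598e-01,  3.74888901e-01,  1.07870922e-01],
       [ 3.90099752e-01, -8.84930389e-01, -2.54402025e-01],
       [ 8.57615252e-05,  2.76326833e-01, -9.61063720e-01]])}
```

View pics/w1.png

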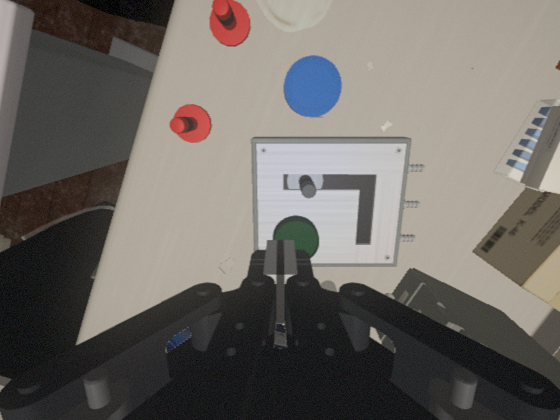

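The wrist view shows the cover from (253,138) to (410,266). The L slot is dark: its long leg is at v≈182, its corner near (366,183) and its short leg ends near (364,244). The black pin's top is at (307,183)–(309,190), and the lid is at (296,238).

```bash
python3 - <<'E'
from h import *
f=np.load('w1.npz');p=f['p'];c={k:f[k] for k in('fx','fy','cx','cy','position','rotation')}
# slot mask
g=p.max(2);m=(g<95).astype(np.uint8);m[:170]=0;m[252:]=0;m[:,:275]=0;m[:,385:]=0
m[195:,:340]=0
n,l,st,_=cv2.connectedComponentsWithStats(m);i=1+st[1:,4].argmax();print(st[i])
q=(l==i)
vv,uu=np.nonzero(q)
W=ray(c,np.c_[uu,vv],22)[:,:2]
# angle: outer edge of short leg (right) & long leg upper
top=np.array([(u,np.nonzero(q[:,u])[0].min()-.5) for u in range(330,372)]);rt=np.array([(np.nonzero(q[v])[0].max()+.5,v) for v in range(180,240)])
A=ray(c,top,22)[:,:2];B=ray(c,rt,22)[:,:2]
def lin(a):
    vx,vy,x,y=cv2.fitLine(a.astype(np.float32),cv2.DIST_HUBER,0,.01,.01).ravel();return np.degrees(np.arctan2(vy,vx)),(x,y)
print(lin(A),lin(B))
t=np.radians(22.7)
t=np.radians((((lin(A)[0]+90)%180-90)+((lin(B)[0])%180-90))/2);print('ang',np.degrees(t))
ex=np.array([np.cos(t),np.sin(t)]);ey=np.array([-ex[1],ex[0]])
xm=(B@ex).mean();ym=(A@ey).mean()
# inner edges for check
inn=np.array([(np.nonzero(q[v])[0].min()-.5,v) for v in range(205,240)]);lo=np.array([(u,np.nonzero(q[:,u])[0].max()+.5) for u in range(325,350)]);en=np.array([(u,np.nonzero(q[:,u])[0].max()+.5) for u in range(361,369)])
xi=(ray(c,inn,22)[:,:2]@ex).mean();yl=(ray(c,lo,22)[:,:2]@ey).mean();ye=(ray(c,en,22)[:,:2]@ey).mean()
print('widths',xm-xi,ym-yl,'len y',ym-ye)
cx,cy=(xm+xi)/2,(ym+yl)/2
cor=cx*ex+cy*ey;print('corner',cor,'start',cor-90*ex,'end',cor-70*ey, 'end via far',cx*ex+(ye+9.5)*ey)
print('boxcentre',cor-45*ex-30*ey)
# pin top: dark blob
print(p[175:200:3,307])
for uv in [(307,180),(308,184),(309,192)]:
  print(uv,(ray(c,[uv],67)[0,:2]-cor)@ex,(ray(c,[uv],67)[0,:2]-cor)@ey,ray(c,[uv],67)[0])
np.savez('box.npz',cor=cor,t=t)
a=cv2.resize(p[165:255,245:405],None,fx=5,fy=5);cv2.imwrite('pics/w1c.png',a[:,:,::-1])
E
```

```text
[ 323  175   52   68 1378]
(np.float32(22.959383), (np.float32(551.49), np.float32(132.01262))) (np.float32(-67.036064), (np.float32(598.5467), np.float32(105.35368)))
ang 22.961657
widths 15.89317207955014 16.285329929902247 len y 85.21173437030262
corner [577.71258185 134.15738745] start [494.84363196  99.04703207] end [605.02063582  69.70375891] end via far [604.07229291  71.9420779 ]
boxcentre [547.98155806  88.97922583]
[[102 104 108]
 [ 67  67  70]
 [ 75  77  78]
 [ 87  88  86]
 [111 111 114]
 [112 113 117]
 [108 112 113]
 [107 110 109]
 [195 196 204]]
(307, 180) -74.44402802004508 11.355218540505419 [504.73720119 115.57115188  67.        ]
(308, 184) -73.32333285741718 7.196212893900833 [507.39159004 112.17888044  67.        ]
(309, 192) -72.08385073467784 -1.2145473137376381 [511.81402737 104.91807802  67.        ]
```

View pics/w1c.png

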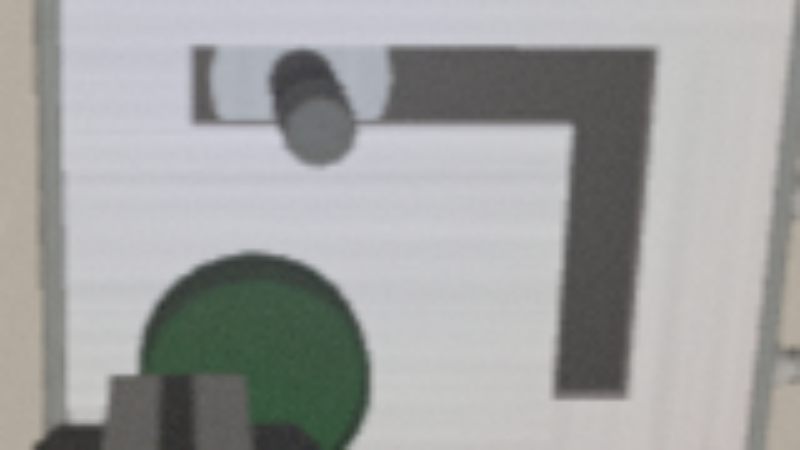

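The cover crop gives the pin-top centre at crop (319,131), which puts the pin at −72.5 mm along the leg from the corner and on the centre line. Tool y is aligned with box +x and tool x with box +y. I'll descend behind the pin.

```bash
cat > where.py <<'E'
from h import *
b=np.load('box.npz');t=float(b['t']);ex=np.array([np.cos(t),np.sin(t)]);ey=np.array([-ex[1],ex[0]])
s=read_state();r=s['position'][:2]-b['cor'];print('t',round(s['time'],2),'rel',(r@ex).round(1),(r@ey).round(1),'z',s['position'][2].round(1),'F box',(s['contact_force'][:2]@ex).round(1),(s['contact_force'][:2]@ey).round(1),s['contact_force'][2].round(1))
E
python3 -m handwheel '[[[-0.06,-0.07,0.3],0,255],[[-0.06,-0.07,0.7],0,255],[[-0.06,-0.07,1],0,255],[[-0.06,-0.07,1],0,255]]' >/dev/null; python3 where.py
python3 -m handwheel '[[[0,0,0.4],0,255],[[0,0,0.7],0,255],[[0,0,0.86],0,255],[[0,0,0.92],0,255],[[0,0,0.92],0,255]]' >/dev/null; python3 where.py
python3 - <<'E'
from h import *
c=get_calibration('wrist');p,d=read_camera('wrist');np.savez('w2.npz',p=p,d=d,**c);cv2.imwrite('pics/w2.png',p[:,:,::-1])
E
```

```text
t 2.52 rel -109.4 -0.5 z 129.8 F box -1.0 1.1 -0.6
t 3.15 rel -107.6 -1.8 z 39.9 F box 0.0 0.2 -0.2
```

View pics/w2.png

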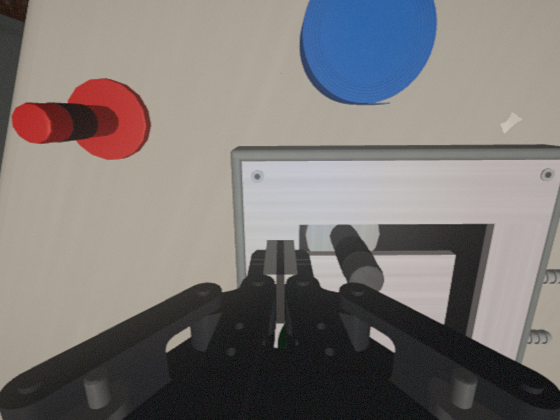

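The closed fingers are about 12 mm clear behind the pin, whose top is at (365,277) and base at (343,230). I'll lower 8 mm and push gently.

```bash
python3 -m handwheel '[[[0.01,0,0.05],0,255],[[0.01,0.04,0.08],0,255],[[0.01,0.08,0.08],0,255],[[0.01,0.12,0.08],0,255],[[0.01,0.16,0.08],0,255],[[0.01,0.2,0.08],0,255],[[0.01,0.25,0.08],0,255],[[0.01,0.3,0.08],0,255],[[0.01,0.35,0.08],0,255],[[0.01,0.4,0.08],0,255]]' >/dev/null; python3 where.py
python3 - <<'E'
from h import *
c=get_calibration('wrist');p,d=read_camera('wrist');np.savez('w3.npz',p=p,d=d,**c);cv2.imwrite('pics/w3.png',p[:,:,::-1])
E
```

```text
t 4.45 rel -67.8 -1.0 z 31.3 F box -0.8 -0.3 0.7
```

View pics/w3.png

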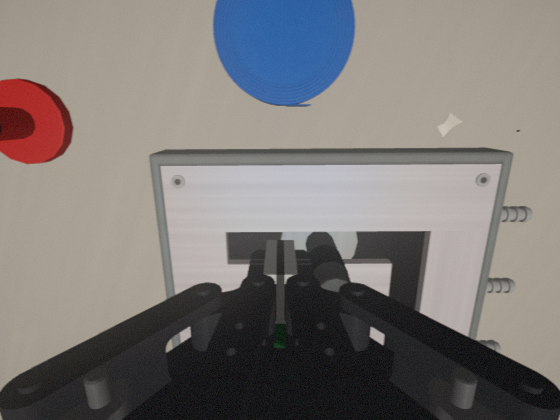

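The pin is moving with the fingers; its base is at about (320,243), and nothing else has been disturbed. I'll measure the offset between pin and TCP.

```bash
python3 - <<'E'
from h import *
b=np.load('box.npz');t=float(b['t']);ex=np.array([np.cos(t),np.sin(t)]);ey=np.array([-ex[1],ex[0]])
f=np.load('w3.npz');p=f['p'];c={k:f[k] for k in('fx','fy','cx','cy','position','rotation')}
for v in(236,244,250,256): print(v,p[v,276:364:3].max(1).tolist())
for uv,z in[((357,242),12),((281,242),12),((306,242),25),((334,242),25),((228,234),22),((431,234),22)]:
    r=ray(c,[uv],z)[0,:2]-b['cor'];print(uv,(r@ex).round(1),(r@ey).round(1))
E
```

```text
236 [75, 73, 153, 167, 172, 171, 168, 167, 171, 172, 166, 65, 65, 65, 64, 66, 66, 65, 76, 168, 167, 168, 169, 166, 166, 165, 162, 95, 71, 72]
244 [82, 51, 49, 91, 90, 92, 145, 165, 168, 165, 69, 61, 62, 62, 59, 64, 61, 58, 62, 56, 164, 169, 168, 163, 161, 162, 161, 84, 67, 67]
250 [78, 52, 45, 89, 89, 86, 82, 61, 65, 67, 123, 62, 50, 47, 51, 49, 53, 49, 48, 48, 49, 164, 166, 162, 160, 162, 146, 69, 66, 70]
256 [73, 47, 48, 86, 90, 88, 87, 42, 50, 48, 50, 43, 42, 41, 46, 41, 44, 43, 46, 45, 43, 42, 164, 161, 162, 159, 63, 63, 59, 62]
(357, 242) -25.7 -1.2
(281, 242) -68.7 -1.0
(306, 242) -55.7 4.7
(334, 242) -41.1 4.6
(228, 234) -96.5 8.2
(431, 234) 10.3 7.5
```

```bash
python3 -m handwheel '[[[0,0.05,0],0,255],[[0,0.1,0],0,255],[[0,0.15,0],0,255],[[0,0.2,0],0,255],[[0,0.25,0],0,255],[[0,0.3,0],0,255],[[0,0.35,0],0,255],[[0,0.4,0],0,255],[[0,0.43,0],0,255],[[0,0.45,0],0,255],[[0,0.46,0],0,255]]' >/dev/null; python3 where.py
python3 -m handwheel '[[[0,0.01,0],0,255],[[0,0.01,0],0,255]]' >/dev/null; python3 where.py
python3 - <<'E'
from h import *
c=get_calibration('wrist');p,d=read_camera('wrist');np.savez('w4.npz',p=p,d=d,**c);cv2.imwrite('pics/w4.png',p[:,:,::-1])
E
```

```text
t 5.88 rel -22.2 -1.4 z 31.3 F box -0.2 -0.8 0.5
t 6.12 rel -21.1 -1.4 z 31.3 F box -0.0 0.1 0.2
```

View pics/w4.png

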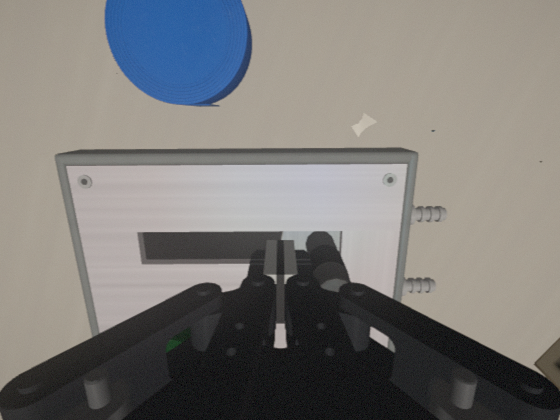

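The pin is about 3.6 mm short of the corner's end wall (pin edge u≈334, wall u≈341). I'll inch on until the force reports contact.

```bash
python3 -m handwheel '[[[0,0.01,0],0,255],[[0,0.02,0],0,255],[[0,0.02,0],0,255]]' >/dev/null; python3 where.py
python3 -m handwheel '[[[0,0.01,0],0,255],[[0,0.01,0],0,255]]' >/dev/null; python3 where.py
python3 - <<'E'
from h import *
b=np.load('box.npz');t=float(b['t']);ex=np.array([np.cos(t),np.sin(t)]);ey=np.array([-ex[1],ex[0]])
c=get_calibration('wrist');p,d=read_camera('wrist');np.savez('w5.npz',p=p,d=d,**c)
for v in(236,240,244): print(v,p[v,296:352:1].max(1).tolist())
E
```

```text
t 6.55 rel -19.0 -1.3 z 31.3 F box -0.6 -0.2 -0.6
t 6.8 rel -18.0 -1.4 z 31.3 F box 0.1 0.7 -0.4
236 [168, 168, 169, 171, 172, 170, 171, 171, 169, 167, 165, 144, 100, 68, 58, 66, 63, 65, 69, 64, 66, 67, 67, 70, 69, 66, 68, 70, 66, 67, 70, 66, 66, 63, 76, 108, 155, 161, 127, 106, 161, 190, 190, 189, 191, 189, 188, 189, 192, 193, 190, 188, 188, 190, 190, 189]
240 [167, 165, 167, 170, 169, 167, 169, 169, 169, 165, 128, 71, 61, 64, 59, 66, 64, 62, 64, 64, 65, 63, 61, 65, 67, 65, 67, 66, 67, 66, 68, 66, 64, 66, 64, 65, 68, 90, 100, 117, 169, 187, 190, 190, 191, 189, 189, 189, 192, 190, 188, 188, 188, 187, 186, 185]
244 [166, 164, 168, 168, 168, 168, 167, 170, 166, 132, 73, 59, 60, 60, 59, 60, 63, 64, 63, 64, 63, 64, 64, 60, 62, 59, 61, 64, 56, 63, 59, 62, 65, 64, 60, 66, 63, 62, 68, 126, 176, 189, 189, 190, 189, 188, 188, 190, 191, 191, 189, 188, 186, 188, 187, 184]
```

The pin is now in the corner, about 0.5 mm from the wall with no force. I'll back off, go round to the +y side and check.

```bash
python3 -m handwheel '[[[0,-0.08,0],0,255],[[0,-0.15,0],0,255],[[0,-0.15,0],0,255],[[0.16,-0.15,0],0,255],[[0.31,-0.15,0],0,255],[[0.31,-0.15,0],0,255],[[0.31,0,0],0,255],[[0.31,0.14,0],0,255],[[0.31,0.185,0],0,255],[[0.31,0.185,0],0,255]]' >/dev/null; python3 where.py
python3 - <<'E'
from h import *
p,d=read_camera('scene')
p2,d2=read_camera('top')
a=cv2.resize(p[190:300,270:410],None,fx=4,fy=4,interpolation=cv2.INTER_CUBIC);b=cv2.resize(p2[140:250,295:395],None,fx=4,fy=4)
b=cv2.resize(b,(400,440));cv2.imwrite('pics/s5.png',np.hstack([a,b])[:,:800,::-1] if a.shape[1]+b.shape[1]<=800 else np.hstack([a[:,:,:],b])[:, :960:1][:,:,::-1])
im=cv2.imread('pics/s5.png');cv2.imwrite('pics/s5.png',cv2.resize(im,(800,int(im.shape[0]*800/im.shape[1]))))
E
```

```text
t 8.1 rel 0.3 29.4 z 31.2 F box -0.2 0.3 0.7
```

View pics/s5.png

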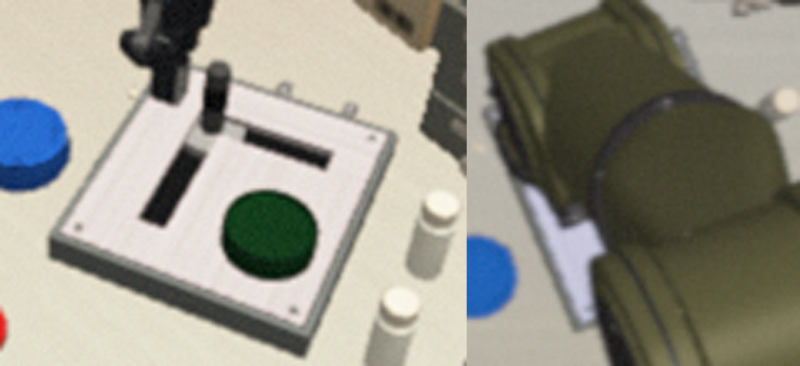

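The scene crop shows the pin upright in the corner at (215,95), with the fingers beyond it on the +y side; the short leg is clear and the lid and vials are untouched. I'll check cabinet clearance, then push the first part of the short leg.

```bash
python3 - <<'E'
from h import *
b=np.load('box.npz');t=float(b['t']);ex=np.array([np.cos(t),np.sin(t)]);ey=np.array([-ex[1],ex[0]])
for n,s,box in(('top','top0.npz',(120,145,330,420)),):
    c=get_calibration(n);d=np.load(s)['d'];v,u=np.mgrid[0:420,0:560]
    P=(np.dstack([(u-c['cx'])/c['fx'],(v-c['cy'])/c['fy'],np.ones(u.shape)])*d[...,None])@np.array(c['rotation']).T+np.array(c['position'])
    m=(P[...,2]>80)&(P[...,2]<400)&(u>300)&(u<414)&(v<230)&(P[...,0]<760);Q=P[m];r=Q[:,:2]-b['cor'];X=r@ex;Y=r@ey
    for lo in range(-160,60,20):
        k=(Y>lo)&(Y<=lo+20)
        if k.any():print('y',lo,'minx',X[k].min().round(),'maxz',Q[k,2].max().round())
E
python3 -m handwheel '[[[-0.05,0,0],0,255],[[-0.1,0,0],0,255],[[-0.14,0,0],0,255],[[-0.18,0,0],0,255],[[-0.22,0,0],0,255],[[-0.26,0,0],0,255],[[-0.3,0,0],0,255],[[-0.34,0,0],0,255],[[-0.38,0,0],0,255]]' >/dev/null; python3 where.py
```

```text
y -160 minx 25.0 maxz 179.0
y -140 minx 46.0 maxz 180.0
y -120 minx 55.0 maxz 134.0
t 9.32 rel 0.3 -8.8 z 31.3 F box -0.2 -0.4 -0.3
```

Cabinet clearance is fine. I'll continue towards the end of the short leg.

```bash
python3 -m handwheel '[[[-0.04,0,0],0,255],[[-0.08,0,0],0,255],[[-0.12,0,0],0,255],[[-0.16,0,0],0,255],[[-0.2,0,0],0,255],[[-0.24,0,0],0,255],[[-0.28,0,0],0,255],[[-0.32,0,0],0,255],[[-0.36,0,0],0,255],[[-0.38,0,0],0,255],[[-0.39,0,0],0,255]]' >/dev/null; python3 where.py
python3 - <<'E'
from h import *
b=np.load('box.npz');t=float(b['t']);ex=np.array([np.cos(t),np.sin(t)]);ey=np.array([-ex[1],ex[0]])
p,d=read_camera('scene');c=get_calibration('scene');np.savez('s6.npz',p=p,d=d)
E=b['cor']-70*ey
print('expected end: base',proj(c,np.r_[E,22]),'top',proj(c,np.r_[E,67]),'corner top',proj(c,np.r_[b['cor'],67]))
cv2.imwrite('pics/s6.png',cv2.resize(p[195:285,300:400],None,fx=6,fy=6,interpolation=cv2.INTER_CUBIC)[:,:,::-1])
E
```

```text
t 10.7 rel -0.0 -47.6 z 31.3 F box -0.3 0.6 0.8
expected end: base [[363.0166929  237.17130605]] top [[366.17208834 221.62881155]] corner top [[333.70421471 210.93042405]]
```

View pics/s6.png

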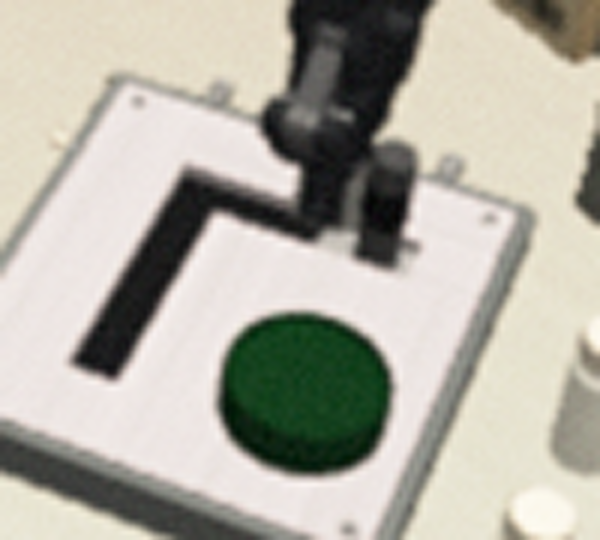

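The pin is a few mm short of the end: its base right edge is at crop (405,255) and the slot end at about (420,245). I'll inch on until the end wall shows in the force.

```bash
python3 -m handwheel '[[[-0.01,0,0],0,255],[[-0.02,0,0],0,255],[[-0.02,0,0],0,255]]' >/dev/null; python3 where.py
python3 -m handwheel '[[[-0.01,0,0],0,255],[[-0.01,0,0],0,255]]' >/dev/null; python3 where.py
python3 -m handwheel '[[[-0.01,0,0],0,255],[[-0.01,0,0],0,255]]' >/dev/null; python3 where.py
```

```text
t 11.12 rel -0.0 -49.6 z 31.3 F box 0.1 -0.4 -0.0
t 11.38 rel -0.0 -50.7 z 31.3 F box -0.2 0.2 -0.1
t 11.62 rel -0.0 -51.6 z 31.3 F box 0.3 0.2 -0.2
```

```bash
for i in 1; do python3 -m handwheel '[[[-0.01,0,0],0,255],[[-0.01,0,0],0,255]]' >/dev/null; python3 where.py; done
python3 - <<'E'
from h import *
p,d=read_camera('scene');np.savez('s7.npz',p=p,d=d)
cv2.imwrite('pics/s7.png',cv2.resize(p[210:250,345:385],None,fx=14,fy=14,interpolation=cv2.INTER_CUBIC)[:,:,::-1])
E
```

```text
t 11.88 rel -0.0 -52.7 z 31.3 F box 0.7 1.3 0.6
```

View pics/s7.png

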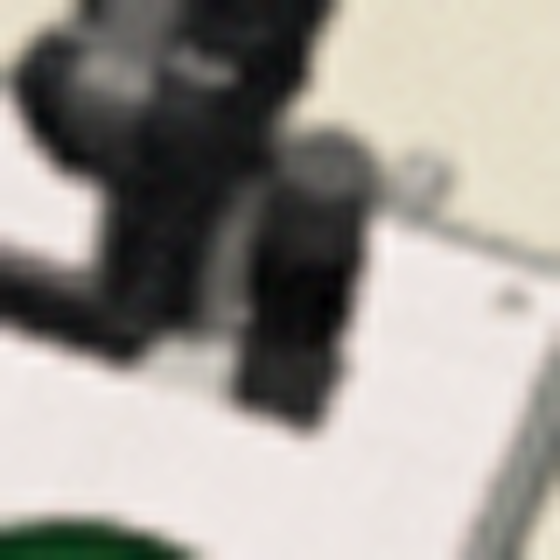

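The pin base now fills the end of the slot, with no dark gap left at crop (325,420). One more small nudge will confirm the wall.

```bash
python3 -m handwheel '[[[-0.005,0,0],0,255],[[-0.005,0,0],0,255]]' >/dev/null; python3 where.py; python3 where.py
```

```text
t 12.18 rel -0.1 -53.0 z 31.3 F box 0.8 0.5 0.5
t 12.18 rel -0.1 -53.0 z 31.3 F box 0.8 0.5 0.5
```

```bash
python3 -m handwheel '[[[-0.005,0,0],0,255],[[-0.005,0,0],0,255]]' >/dev/null; python3 where.py;  python3 -m handwheel '[[[-0.005,0,0],0,255],[[-0.005,0,0],0,255]]' >/dev/null; python3 where.py
```

```text
t 12.43 rel -0.1 -53.2 z 31.3 F box 0.1 1.2 -0.1
t 12.68 rel -0.0 -53.3 z 31.3 F box 0.4 2.4 1.7
```

The TCP has stalled and the force is rising, so the pin is on the end wall. I'll back straight off, rise clear and look.

```bash
python3 -m handwheel '[[[0.05,0,0],0,255],[[0.15,0,0],0,255],[[0.3,0,0],0,255],[[0.3,0,0],0,255],[[0.3,0,-0.3],0,255],[[0.3,0,-0.7],0,255],[[0.3,0,-1],0,255],[[0.3,0,-1],0,255]]' >/dev/null; python3 where.py
python3 -m handwheel '[[[-0.3,0,-0.5],0,255],[[-0.7,0,-1],0,255],[[-1,-0.3,-1],0,255],[[-1,-0.5,-1],0,255],[[-1,-0.5,-1],0,255]]' >/dev/null; python3 where.py
python3 - <<'E'
from h import *
b=np.load('box.npz');t=float(b['t']);ex=np.array([np.cos(t),np.sin(t)]);ey=np.array([-ex[1],ex[0]])
c=get_calibration('wrist');p,d=read_camera('wrist');np.savez('w8.npz',p=p,d=d,**c);cv2.imwrite('pics/w8.png',p[:,:,::-1])
print(proj(c,np.array([np.r_[b['cor']-70*ey,67],np.r_[b['cor']-70*ey,22],np.r_[b['cor']-79.5*ey,22]])).round(1))
E
```

```text
t 13.68 rel 1.9 -24.7 z 133.8 F box -0.8 0.4 -1.0
t 14.3 rel -52.6 -124.3 z 230.5 F box 0.4 -0.2 -0.1
[[335.8 129.6]
 [328.8 127.5]
 [328.5 136.2]]
```

View pics/w8.png

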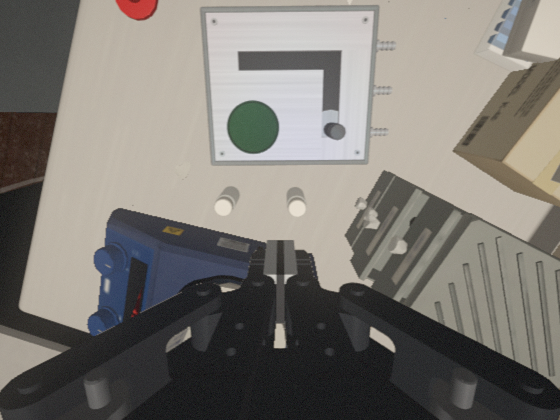

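The wrist view shows the pin top at (335,131), against an expected home of (336,130). It is fully at the end of the short leg; the lid at (253,127) and vials at (224,204) and (297,205) are undisturbed, and the gripper is clear of everything.

```bash
python3 -c "
from plant import *
print(sign_off())"
```

```text
the job is handed in; nothing more can be done
None
```

The selector pin was pushed along the long leg, round the corner and fully home against the short leg's end wall; the lid and vials look undisturbed, the arm finished clear, and the job was handed in at about 14 s.

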